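# Set out the drilling kit in a row

## Robot

A 7-joint arm with a two-finger parallel gripper is mounted at the origin on the work surface. World frame = base frame: x ahead of the robot, y to its left, z up, the work surface at z = 0. Lengths are in mm, angles in rad, forces in N, time in s.
With the tool pointing down it reaches from about 400 to 875 mm from the base axis. Payload 4.4 kg.
Tool frame: the origin (TCP) lies at the very end of the fingers, on their centre line; the grasp point (between the pads) lies 19 mm behind it; z points along the fingers, y is the line along which they close (so a half turn about z gives the same grasp; the last joint's range is limited). The gripper opens to 85 mm and grips with 20 to 120 N. Pads are 22 mm wide; open, the fingers measure 114 mm over their backs; the gripper's body (76 mm by 85 mm) begins 54 mm behind the grasp point. The pads swing forward as they close: fully open they stand 13 mm farther back than shut.
Start: joints at [1.188, 0.628, 0.038, 1.517, -0.027, 0.996, -0.02], TCP at [202.521, -617.659, 231.313] pointing down, gripper open.
Joint ranges: [-3.06, 3.06], [-0.37, 2.12], [-1.25, 1.32], [0.18, 2.47], [-1.1, 4.24], [0.23, 1.98], [-2.94, 2.94]. Speed limits (rad/s): [2.57, 2.57, 3.14, 3.14, 3.14, 3.14, 3.14].

## Interface

Orientations are given as [roll, pitch, yaw] about the fixed x, y, z axes, in that order (R = Rz(yaw) Ry(pitch) Rx(roll)).
In Python, from cell import read_state, get_image, camera_info, finish_job gives the robot as it stands.
- The arm moves only by the tool play_rows, never from a script. Its argument "deltas" is one flat list of numbers, 7 for each row, row after row: the shift along the tool's x, y, z in mm, then the turn, a rotation vector about the tool's x, y, z in rad, then the opening, from 0 (shut) to 1 (fully open). In form: [dx, dy, dz, ax, ay, az, grip, dx, dy, dz, ax, ay, az, grip, ...]. A call has 1 to 10 rows; each row is the pose to reach, as a shift and turn from the pose commanded when the call began, along the tool's axes at that moment; what a row does not reach only later rows make up. A row lasts 1/8 s, in which the tool goes at most 62.5 mm and 10.7 degrees, less where a joint would pass 70% of its speed; a pose out of reach is approached as far as the arm can. A call with a gripper value outside its range is refused whole. The fingers move at their own pace and stop on an object; the grip force is fixed at half the most. Time passes only in rows, so rows that repeat a pose let the fingers close. It gives the time, the measured TCP pose, the force, the opening and the grip force at its end, in the units of the state.
- read_state(): the state, without advancing time (a new reading comes with each control period).
- get_image(name): name is "side" or "top" or "wrist"; returns the picture (384x512x3 uint8, red, green, blue); there is no depth.
- camera_info(name): a dict with "fx", "fy", "cx", "cy" (pixels), "T" (4x4, takes a point from camera to world coordinates). Camera axes: x right, y down, z forward; pixel columns grow to the right and rows downward; lengths in mm; the calibration is good to about 2 mm. The wrist camera is an equidistant fisheye: a pixel r from the principal point sees the ray r / f radians off the axis. A picture is of the moment at which its call begins: read the wrist's pose just before it. camera_info takes no time and is no camera call; for the wrist camera it gives the pose at the moment of the call.
- finish_job(): hands the job in; it is judged then, once.
The state is a dict: "clock": time; "qpos": joint angles; "qd": joint speeds; "tau": joint torques, N m; "eef_pos": TCP position; "tool_rot": TCP orientation; "force": force on the tool from outside, world axes, zero at the start; "torque": the same for the moment, N m; "width": finger opening in mm; "gripper_force": force on a finger pad.
Only numpy, scipy, OpenCV 4.12 (cv2) and the standard library are available. Lean on these libraries where they do the work, as an engineer would, in place of code of your own. Each camera call takes 0.05 s, during which the arm holds its last target. There are 200 camera calls.

## Task

Set out the kit along the white centre line of the green mat, in one straight, evenly spaced row between the grey parts bin and the blue dish at its ends: the orange-and-black battery pack exactly in the middle, the white screw jar midway between the battery and the grey bin, and the red oil tin midway between the battery and the blue dish, all upright. Only when these three stand there and are let go, lay the yellow bit case flat and centred on top of the battery. Leave the cordless drill and the wrench where they lie.

Things in the scene. Friction and masses are not known exactly. Their poses are not given: they have to be found in the camera images.
- mat: dark green mat fixed on the bench, 120 x 560 mm, 3 mm thick, with a thin white line painted along the middle of its length. Origin: centre of its underside, at bench height (z = 0), on the line; y axis along the line, x axis across it, z up. Its place and yaw vary.
- bin: open grey parts bin with a few bolts in it, fixed on one end of the mat's centre line, 100 (its x) x 90 (its y) x 45 mm high. Origin: centre of its underside, always on the line 220 mm from the mat's centre; which end varies (the dish has the other). Its own yaw varies.
- dish: round blue bowl-shaped dish, 92 mm across, 24 mm high, fixed on the other end of the mat's centre line. Origin: centre of its underside, on the line 220 mm from the mat's centre.
- battery: loose tool battery pack, a block 55 (its x) x 75 (its y) x 42 mm high, lower part black, upper part orange, flat top, about 0.4 kg. Origin: centre of its underside; z up. Starts upright on the bench between the robot and the mat.
- jar: loose white round screw jar with a black lid, 48 mm in diameter (lid 47 mm), 56 mm high, lid from 43 mm up, about 0.16 kg. Origin: centre of its underside; z up. Starts upright on the bench.
- oiltin: loose red round oil tin, 42 mm in diameter up to 48 mm height, then a cone up to 57 mm and a steel nozzle 14 mm across up to 68 mm, about 0.14 kg. Origin: centre of its underside; z up. Starts upright on the bench.
- bitcase: loose yellow drill-bit case, a flat block 40 (its x) x 70 (its y) x 24 mm high with a black seam, about 0.09 kg. Origin: centre of its underside; z up. Starts flat on the bench.
- drill: bystander: orange cordless drill lying on its side on the bench at the robot's right (-y) of the mat, about 180 x 190 mm, 60 mm high, loose. Origin: on its underside, near the middle of its outline.
- wrench: bystander: steel combination wrench 170 mm long lying flat on the bench at the robot's left (+y) of the mat, loose. Its x axis runs along its length. A fixed green-shaded lamp 330 mm tall stands farther left, about 0.16 m or more beyond it.

How it is judged:
By the outcome, as a careful person would: the job done as asked, in the order asked, and still so for the second after the job is handed in, with the robot touching nothing.
It also fails if it takes over 112 s, if anything falls off the work surface, if the arm or the gripper's body presses on something with over 40 N, if the wrist force passes 120 N, or if a joint passes its speed limit or range.

## Working session

There is one attempt and no reset: what is moved stays moved. The work goes in short steps, Python scripts to look and compute and a tool call to move; the robot and the scene stay as the last step left them, time stands still between calls to the robot, and variables do not carry over. Pictures are saved under pics/ and viewed, at most 14 in all, crops included, and the job is handed in when it is done.

Besides the shell and the picture viewer there is one more tool, called after "Emit:" by a JSON object that holds its "method" and its "body", one argument or row to a line. play_rows: Moves the arm, as the interface text tells. Its arguments: {"type":"object","properties":{"deltas":{"type":"array"}},"required":["deltas"]}

```bash
mkdir -p pics; ls; python3 - <<'E'
from cell import *
import cv2, numpy as np
s=read_state(); print(s)
ims=[]
for n in("top","side"):
    im=get_image(n); cv2.imwrite(f"pics/{n}0.png",im[:,:,::-1]); ci=camera_info(n); print(n,{k:(np.round(v,3).tolist()) for k,v in ci.items()})
print({k:(np.round(v,3).tolist()) for k,v in camera_info("wrist").items()})
E
```

```text
pics
{'clock': 0.0, 'qpos': array([ 1.18823352,  0.62927186,  0.03845911,  1.51840588, -0.02700264,
        0.99628617, -0.01999122]), 'qd': array([-1.16728438e-04, -1.20719911e-04, -2.99136005e-03,  8.59449960e-04,
        7.76509916e-05,  2.07086161e-04,  5.53050227e-04]), 'tau': array([-1.00738682e-04, -5.63411343e+01,  1.22669253e+00, -1.93448532e+01,
        1.11318284e-02,  1.03699465e-02, -6.70961654e-06]), 'eef_pos': array([ 202.29055701, -617.05306618,  230.4254136 ]), 'tool_rot': array([-3.13974005e+00,  2.91874351e-05,  3.16755444e-01]), 'force': array([0.0486132 , 0.30980546, 0.26578854]), 'torque': array([0.05352769, 0.01529431, 0.02050726]), 'gripper_force': 0.0, 'width': 85.28311235620198}
top {'fx': 442.293, 'fy': 442.293, 'cx': 252.402, 'cy': 189.163, 'T': [[0.008, -0.998, 0.056, 476.093], [-1.0, -0.008, 0.004, -23.948], [-0.003, -0.056, -0.998, 1286.804], [0.0, 0.0, 0.0, 1.0]]}
side {'fx': 418.525, 'fy': 418.525, 'cx': 249.769, 'cy': 192.868, 'T': [[-0.982, -0.097, 0.159, 335.958], [-0.186, 0.58, -0.793, 872.594], [-0.016, -0.809, -0.588, 733.899], [0.0, 0.0, 0.0, 1.0]]}
{'fx': 297.319, 'fy': 297.319, 'cx': 259.492, 'cy': 196.103, 'T': [[0.311, -0.911, -0.271, 270.636], [-0.95, -0.299, -0.086, -593.846], [-0.003, 0.284, -0.959, 373.786], [0.0, 0.0, 0.0, 1.0]]}
```

View pics/top0.png

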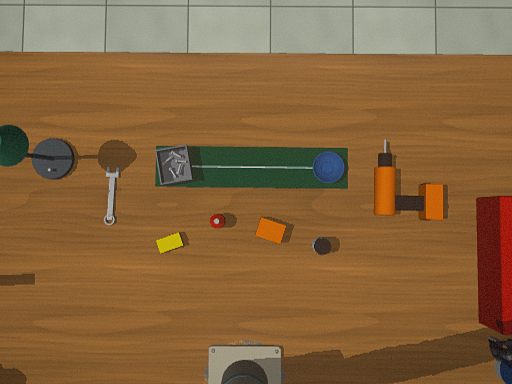

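View pics/side0.png

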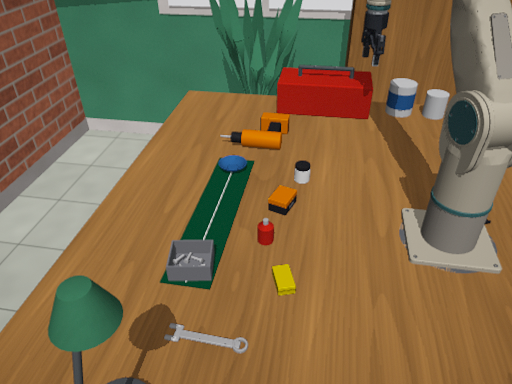

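The top view shows the mat at (155–348, 147–188) with the bin at its left (+y) end, near (174,166), and the dish at its right end, near (329,167). The loose kit lies at: oil tin (217,221), battery (271,230), jar (322,245), case (170,242). The side view agrees.

```bash
cat > h.py <<'E'
from cell import *
import cv2, numpy as np
def ray(n,uv,ci=None):
    ci=ci or camera_info(n); T=np.array(ci["T"]); uv=np.atleast_2d(uv).astype(float)
    x=(uv[:,0]-ci["cx"])/ci["fx"]; y=(uv[:,1]-ci["cy"])/ci["fy"]
    if n=="wrist":
        r=np.hypot(x,y)+1e-9; d=np.c_[np.sin(r)*x/r,np.sin(r)*y/r,np.cos(r)]
    else: d=np.c_[x,y,np.ones_like(x)]
    return T[:3,3],d@T[:3,:3].T
def plane(n,uv,z,ci=None):
    o,d=ray(n,uv,ci); return o+d*((z-o[2])/d[:,2])[:,None]
def hsv(im): return cv2.cvtColor(im,cv2.COLOR_RGB2HSV)
R={"green":((60,80,20),(95,255,110)),"red":((0,180,60),(4,255,255)),"orange":((7,200,120),(16,255,255)),
   "yellow":((24,150,90),(34,255,255)),"blue":((100,120,40),(125,255,255)),"dark":((0,0,0),(179,255,45))}
def blobs(im,c,amin=30,roi=None):
    m=cv2.inRange(hsv(im),*map(np.array,R[c]))
    if roi: k=np.zeros_like(m); x0,y0,x1,y1=roi; k[y0:y1,x0:x1]=1; m=m*k
    cs,_=cv2.findContours(m,cv2.RETR_EXTERNAL,cv2.CHAIN_APPROX_NONE)
    return sorted([q[:,0] for q in cs if cv2.contourArea(q)>amin],key=lambda q:-cv2.contourArea(q))
def rect(n,c,z,ci=None):
    P=plane(n,c,z,ci)[:,:2].astype(np.float32); (cx,cy),(w,h),a=cv2.minAreaRect(P)
    if w<h: w,h,a=h,w,a+90
    return np.round([cx,cy,w,h,(a+90)%180-90],1)   # a: long-axis direction, deg
E
python3 - <<'E'
from h import *
im=get_image("top"); roi=(140,135,355,260)
for c,z in(("green",3),("orange",42),("yellow",24),("red",48),("blue",20),("dark",56)):
    for q in blobs(im,c,25,roi)[:3]: print(c,rect("top",q,z), q.mean(0).round(1))
# white line
g=cv2.inRange(hsv(im),np.array((0,0,140)),np.array((100,90,255))); ys,xs=np.nonzero(g[155:180,200:305]); 
P=plane("top",np.c_[xs+200,ys+155],3); f=np.polyfit(P[:,1],P[:,0],1); print("line x=",f, len(xs))
print("side")
im=get_image("side")
for c,z in(("orange",42),("yellow",24),("red",30),("green",3)):
    for q in blobs(im,c,30,(155,140,330,300))[:2]: print(c,rect("side",q,z),q.mean(0).round(1))
E
```

```text
green [582.2 -33.6 515.1  55.5 -89.5] [260.6 179.7]
green [644.7 -78.  426.6  54.8  89.8] [277.1 154.5]
green [595.7 255.2  76.1  17.5  -1. ] [156.8 173.5]
orange [431.5 -69.7  74.3  55.7  71.2] [270.2 230.1]
yellow [393.7 216.4  69.8  40.7 -69.9] [169.2 242.3]
blue [ 614.2 -235.9   89.7   86.3    0. ] [328.2 166.6]
line x= [1.10088177e-04 6.13748435e+02] 111
side
orange [432.  -62.3  93.3  61.3  72.4] [282.2 196.1]
orange [ 539.1 -344.4  136.    47.6    9.1] [261.6 143. ]
yellow [393.  224.8  89.1  42.8 -70.7] [283.4 279.4]
red [455.5  84.3  83.6  38.5 -80.2] [265.1 232.5]
green [614.5 -14.1 556.5 118.2  89.9] [213.  238.5]
green [645.9 -69.7 370.   55.6  89.9] [206.1 205.1]
```

```bash
cat >> h.py <<'E'
from scipy.spatial.transform import Rotation as Ro
def go(x,y,z,yawdeg):
    s=read_state(); R0=Ro.from_euler("xyz",s["tool_rot"]); R1=Ro.from_euler("xyz",[np.pi,0,np.radians(yawdeg)])
    d=R0.inv().apply(np.array([x,y,z])-s["eef_pos"]); w=(R0.inv()*R1).as_rotvec()
    print("t",round(s["clock"],2),"pos",s["eef_pos"].round(1),"yaw",np.degrees(s["tool_rot"][2]).round(1),"delta",d.round(1),w.round(3),"dist",np.linalg.norm(d).round(0))
def snap(name):
    ci=camera_info("wrist"); im=get_image("wrist"); cv2.imwrite(f"pics/{name}.png",im[:,:,::-1]); return im,ci
E
python3 - <<'E'
from h import *
go(431.5,-69.7,200,71.2)
print(plane("top",[[217,221]],55),plane("top",[[322,245]],50))
E
```

```text
t 0.2 pos [ 202.4 -617.3  230.8] yaw 18.1 delta [ 388.3 -449.    31.3] [-0.001 -0.001 -0.926] dist 594.0
[[455.69233109  78.40374052  55.        ]] [[ 391.55003849 -213.96983525   50.        ]]
```

Emit:
{"method": "play_rows", "body": {
  "deltas": [39,-45,3,0,0,-0.09,1,78,-90,6,0,0,-0.18,1,117,-135,9,0,0,-0.28,1,156,-180,12,0,0,-0.37,1,195,-225,15,0,0,-0.46,1,234,-270,18,0,0,-0.56,1,273,-315,22,0,0,-0.65,1,312,-360,25,0,0,-0.74,1,350,-405,28,0,0,-0.83,1,388,-449,31,0,0,-0.926,1]
}}

```text
clock: 1.45
eef_pos: [432.0, -68.4, 200.4]
tool_rot: [3.141, 0.0, 1.246]
force: [0.8, -0.6, -0.3]
width: 85.2
gripper_force: 0.0
```

```bash
python3 - <<'E'
from h import *
im,ci=snap("w1")
for c,z in(("orange",42),("yellow",24),("red",48)):
    for q in blobs(im,c,100)[:2]: print(c,rect("wrist",q,z,ci),q.mean(0).round(1))
go(431.5,-69.7,200,71.2)
E
```

```text
orange [ 552.9 -394.6   68.5   64.4    0.9] [400.6 354.3]
red [455.7  81.3  38.9  38.5 -76.8] [235.8  38.4]
t 1.5 pos [435.6 -59.8 200.6] yaw 72.1 delta [-10.7  -0.8   0.5] [ 0.003 -0.007  0.016] dist 11.0
```

View pics/w1.png

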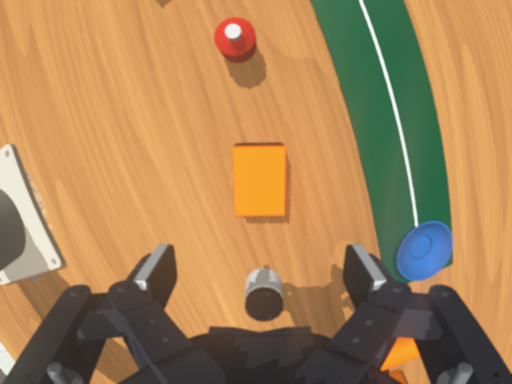

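The wrist view shows the battery centred at (260,180), the tin at (235,38), the jar at (264,295) and the mat line on the right. The arm was still settling, so I'll hold and re-measure.

Emit:
{"method": "play_rows", "body": {
  "deltas": [0,0,0,0,0,0,1,0,0,0,0,0,0,1,0,0,0,0,0,0,1]
}}

```text
clock: 1.88
eef_pos: [430.8, -71.6, 200.3]
tool_rot: [-3.141, 0.001, 1.24]
force: [0.2, -0.4, -0.3]
width: 85.6
gripper_force: 0.0
```

```bash
sed -i 's/"orange":((7,200,120),(16,255,255))/"orange":((7,200,120),(21,255,255))/' h.py; python3 - <<'E'
from h import *
im,ci=snap("w2")
for c,z in(("orange",42),("red",48),("blue",20)):
    for q in blobs(im,c,100)[:3]: print(c,rect("wrist",q,z,ci),q.mean(0).round(1))
print(hsv(im)[180,260])
p=rect("wrist",blobs(im,"orange",100)[0],42,ci)
g=cv2.inRange(hsv(im),np.array((0,0,190)),np.array((100,80,255)));g[:,:330]=0;g[225:]=0;ys,xs=np.nonzero(g)
P=plane("wrist",np.c_[xs,ys],3,ci);f=np.polyfit(P[:,1],P[:,0],1);print("line",f,len(xs),P[:,1].min(),P[:,1].max())
go(p[0],p[1],120,p[4])
E
```

```text
orange [431.2 -68.   75.2  53.4  71.8] [259.4 176.8]
orange [ 548.5 -395.8   66.5   62.     1.2] [399.8 353.1]
orange [ 548.  -474.5   65.5   19.8  -73.7] [399.9 376.1]
red [455.6  81.2  39.   38.5 -78.4] [235.   35.7]
blue [ 613.7 -237.3   89.8   89.4   87.2] [425.5 247.2]
[ 18 210 247]
line [4.88508931e-03 6.13283919e+02] 755 -202.20646563945985 93.63144628498706
t 1.93 pos [430.9 -71.5 200.3] yaw 71.0 delta [ 3.4 -0.9 80.3] [-0.     0.    -0.013] dist 80.0
```

Emit:
{"method": "play_rows", "body": {
  "deltas": [3,-1,40,0,0,-0.01,1,3,-1,80,0,0,-0.01,1,3,-1,120,0,0,-0.01,1,3,-1,155,0,0,-0.01,1,3,-1,180,0,0,-0.01,1,3,-1,193,0,0,-0.01,1,3,-1,193,0,0,-0.01,1,3,-1,193,0,0,-0.01,0,3,-1,193,0,0,-0.01,0,3,-1,193,0,0,-0.01,0]
}}

```text
clock: 3.18
eef_pos: [431.5, -67.5, 7.8]
tool_rot: [3.141, 0.001, 1.252]
force: [0.2, -0.4, 1.6]
width: 54.3
gripper_force: 63.9
```

Emit:
{"method": "play_rows", "body": {
  "deltas": [0,0,0,0,0,0,0,0,0,0,0,0,0,0,0,0,0,0,0,0,0]
}}

```text
clock: 3.55
eef_pos: [431.5, -67.5, 7.8]
tool_rot: [3.141, 0.001, 1.252]
force: [-0.1, -1.2, 6.3]
width: 54.3
gripper_force: 64.4
```

```bash
python3 - <<'E'
from h import *
go(613.5,-15.5,80,90)
im=get_image("top"); q=max(blobs(im,"orange",25,(140,135,355,260)),key=len); print(rect("top",q,42))
E
```

```text
t 3.55 pos [431.5 -67.5   7.8] yaw 71.7 delta [106.4 156.6 -72.2] [ 0.001  0.001 -0.319] dist 203.0Traceback (most recent call last):
  File "<stdin>", line 3, in <module>
ValueError: max() iterable argument is empty
```

Emit:
{"method": "play_rows", "body": {
  "deltas": [0,0,-25,0,0,0,0,0,0,-60,0,0,0,0,11,16,-85,0,0,-0.03,0,32,47,-100,0,0,-0.1,0,53,78,-102,0,0,-0.16,0,74,110,-102,0,0,-0.22,0,92,136,-102,0,0,-0.28,0,103,152,-102,0,0,-0.31,0,106,157,-102,0,0,-0.319,0,106,157,-102,0,0,-0.319,0]
}}

```text
clock: 4.85
eef_pos: [612.7, -15.5, 108.7]
tool_rot: [-3.14, 0.0, 1.572]
force: [0.3, 0.1, -2.4]
width: 54.0
gripper_force: 64.8
```

Emit:
{"method": "play_rows", "body": {
  "deltas": [0,0,0,0,0,0,0,0,0,0,0,0,0,0,0,0,0,0,0,0,0]
}}

```text
clock: 5.22
eef_pos: [613.4, -15.7, 109.5]
tool_rot: [-3.142, 0.0, 1.572]
force: [0.6, 1.5, -2.8]
width: 54.2
gripper_force: 64.8
```

```bash
python3 - <<'E'
from h import *
im,ci=snap("w3")
for c,z in(("orange",142),("red",48),("blue",20),("green",3)):
    for q in blobs(im,c,300)[:3]: print(c,rect("wrist",q,z,ci),q.mean(0).round(1))
g=cv2.inRange(hsv(im),np.array((35,0,150)),np.array((100,80,255)));ys,xs=np.nonzero(g)
P=plane("wrist",np.c_[xs,ys],3,ci);k=abs(P[:,0]-613)<12;P=P[k];f=np.polyfit(P[:,1],P[:,0],1);print("line",f,len(P),P[:,1].min(),P[:,1].max())
im=get_image("top"); [print("top blue",rect("top",q,20)) for q in blobs(im,"blue",25,(140,135,355,260))]
go(613.5,-15.5,11,90)
E
```

```text
orange [612.8 -10.5  68.4  55.1 -90. ] [259.2 263.1]
red [457.5  81.3  39.   36.9  84.6] [63.5 93.8]
green [589.3 139.5  42.9  33.   -2.4] [231.6  15.3]
green [643.6 144.2  55.6  24.5   3. ] [294.8  11.8]
line [9.89128574e-03 6.12359436e+02] 612 -4.396733994498099 155.09393129549733
top blue [ 586.7 -234.5   77.5   34.6  -89.5]
top blue [ 624.2 -230.1   50.9   41.8   56.4]
t 5.33 pos [613.5 -15.5 109.4] yaw 90.0 delta [ 0.  -0.  98.4] [0.    0.    0.001] dist 98.0
```

View pics/w3.png

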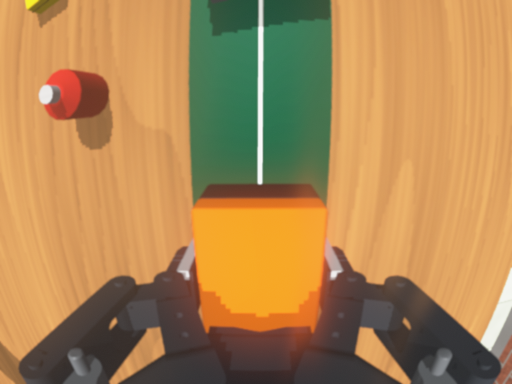

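The battery hangs over the line (line at u≈261, battery u 195–326), and the bin's shadow falls at the top. I'll pin the row's middle from the saved top picture: mat ends, bin rim and dish.

```bash
python3 - <<'E'
from h import *
im=cv2.imread("pics/top0.png")[:,:,::-1].copy(); H=hsv(im); ci=camera_info("top")
R["green"]=((60,60,15),(95,255,140))
m=cv2.inRange(H,*map(np.array,R["green"]))
for v in (150,152,155,178,182,185):
    xs=np.nonzero(m[v,140:370])[0]+140; e=plane("top",[[xs[0]-.5,v],[xs[-1]+.5,v]],3); print(v,e[:,:2].round(1).tolist(),"mid",e.mean(0)[:2].round(1))
R["blue"]=((98,90,20),(128,255,255))
q=np.vstack(blobs(im,"blue",10,(300,140,355,195))); (c,r)=cv2.minEnclosingCircle(q); print("dish",c,r,plane("top",[c],22),r*2.85)
g=cv2.inRange(H,np.array((0,0,60)),np.array((179,45,230))); k=np.zeros_like(g);k[140:192,150:193]=1
cs,_=cv2.findContours(g*k,0,cv2.CHAIN_APPROX_NONE); q=max(cs,key=cv2.contourArea)[:,0]; print("bin",rect("top",q,45),q.min(0),q.max(0))
cv2.imwrite("pics/c1.png",cv2.resize(im[135:200,140:360,::-1],None,fx=3.6,fy=3.6,interpolation=0))
E
```

```text
150 [[661.4, 136.6], [664.8, -292.8]] mid [663.1 -78.1]
152 [[655.5, 136.5], [658.9, -292.8]] mid [657.2 -78.1]
155 [[646.7, 136.3], [650.1, -292.7]] mid [648.4 -78.2]
178 [[578.3, 263.6], [582.8, -292.5]] mid [580.5 -14.5]
182 [[566.6, 263.3], [571.1, -292.5]] mid [568.9 -14.6]
185 [[557.8, 266.1], [562.4, -292.4]] mid [560.1 -13.2]
dish (328.04718017578125, 166.66981506347656) 15.96342945098877 [[ 613.42811883 -235.70059792   22.        ]] 45.49577393531799
bin [614.4 205.1 102.7  91.2  10.3] [155 145] [192 184]
```

View pics/c1.png

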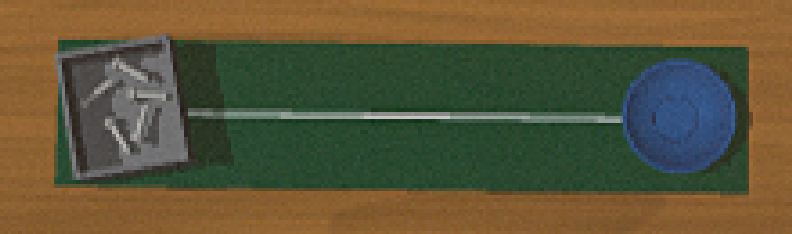

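The mat's middle comes out at y ≈ -14.6, and the dish/bin midpoint at -15.3, so the present spot is right. Lowering.

Emit:
{"method": "play_rows", "body": {
  "deltas": [0,0,30,0,0,0,0,0,0,60,0,0,0,0,0,0,80,0,0,0,0,0,0,90,0,0,0,0,0,0,95,0,0,0,0,0,0,97,0,0,0,0,0,0,98,0,0,0,0,0,0,98,0,0,0,0,0,0,98,0,0,0,0]
}}

```text
clock: 6.45
eef_pos: [613.9, -15.4, 11.7]
tool_rot: [3.141, 0.0, 1.572]
force: [0.5, 0.1, -2.4]
width: 54.1
gripper_force: 64.9
```

Emit:
{"method": "play_rows", "body": {
  "deltas": [0,0,1,0,0,0,0,0,0,1,0,0,0,0,0,0,1,0,0,0,0]
}}

```text
clock: 6.82
eef_pos: [613.9, -15.4, 10.9]
tool_rot: [3.141, 0.0, 1.572]
force: [-1.2, -0.6, 4.4]
width: 54.0
gripper_force: 65.5
```

Emit:
{"method": "play_rows", "body": {
  "deltas": [0,0,0,0,0,0,1,0,0,0,0,0,0,1,0,0,0,0,0,0,1,0,0,0,0,0,0,1,0,0,-15,0,0,0,1,0,0,-50,0,0,0,1,0,0,-100,0,0,0,1,0,0,-140,0,0,0,1,0,0,-160,0,0,0,1,0,0,-160,0,0,0,1]
}}

```text
clock: 8.07
eef_pos: [614.3, -15.4, 171.6]
tool_rot: [3.139, 0.0, 1.571]
force: [-0.4, 0.0, -0.5]
width: 85.2
gripper_force: 0.0
```

```bash
python3 - <<'E'
from h import *
im,ci=snap("w4")
for c,z in(("orange",45),("red",48),("yellow",24)):
    for q in blobs(im,c,300)[:1]: print(c,rect("wrist",q,z,ci),q.mean(0).round(1))
go(391.5,-214,180,60)
E
```

```text
orange [613.2 -15.7  75.6  53.7 -89.8] [258.6 187.7]
red [457.1  81.3  37.   36.5  84.3] [98.4 96.2]
yellow [396.8 191.1  51.6  26.5 -15.2] [69.   6.9]
t 8.12 pos [613.4 -15.8 170. ] yaw 90.0 delta [-198.1 -222.    -9.8] [-0.     0.001  0.524] dist 298.0
```

Emit:
{"method": "play_rows", "body": {
  "deltas": [-33,-37,-2,0,0,0.08,1,-66,-74,-4,0,0,0.17,1,-99,-111,-6,0,0,0.26,1,-132,-148,-8,0,0,0.35,1,-165,-185,-9,0,0,0.43,1,-188,-211,-10,0,0,0.5,1,-198,-222,-10,0,0,0.524,1,-198,-222,-10,0,0,0.524,1,-198,-222,-10,0,0,0.524,1]
}}

```text
clock: 9.25
eef_pos: [393.2, -212.4, 180.2]
tool_rot: [3.141, -0.002, 1.05]
force: [0.1, 1.1, 1.2]
width: 85.6
gripper_force: 0.0
```

```bash
python3 - <<'E'
from h import *
im,ci=snap("w5")
H=hsv(im); R["dark"]=((0,0,0),(179,90,75))
for q in blobs(im,"dark",300): print("dark",rect("wrist",q,56,ci),q.mean(0).round(1),q.min(0),q.max(0))
go(391.5,-214,180,60)
E
```

```text
dark [  83.8 -326.6  822.3  265.1  -19.6] [210.7 341.3] [  4 250] [402 383]
dark [ 550.  -675.   464.7  122.5  -73. ] [458.4 348.7] [415 287] [511 383]
dark [ 624.4 -373.    46.6   28.3  -73.1] [491.  211.6] [478 198] [502 227]
t 9.3 pos [ 393.2 -212.4  180.2] yaw 60.2 delta [-2.3 -0.7  0.2] [ 0.001 -0.001  0.003] dist 2.0
```

View pics/w5.png

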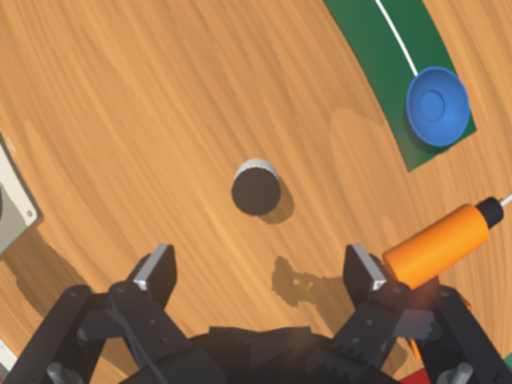

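The jar's black lid is centred near (256,191), radius ≈24 px. The dish is at (438,106), and the drill is well clear on the right.

```bash
python3 - <<'E'
from h import *
im=cv2.imread("pics/w5.png")[:,:,::-1].copy(); ci=camera_info("wrist"); print(hsv(im)[191,256],hsv(im)[163,256])
g=(cv2.cvtColor(im,cv2.COLOR_RGB2GRAY)<80).astype(np.uint8); n,l,st,c=cv2.connectedComponentsWithStats(g); i=l[191,256]; print(st[i],c[i])
ys,xs=np.nonzero(l==i); p=rect("wrist",np.c_[xs,ys],56,ci); print(p)
im=get_image("wrist")
go(p[0],p[1],9,60)
E
```

```text
[12 76 84] [ 18  15 202]
[ 233  168   47   47 1695] [256.22418879 191.20353982]
[ 388.8 -211.9   43.9   43.3  -75.1]
t 9.35 pos [ 393.1 -212.4  180.3] yaw 60.2 delta [ -1.9  -4.1 171.3] [ 0.    -0.001  0.003] dist 171.0
```

Emit:
{"method": "play_rows", "body": {
  "deltas": [-2,-4,40,0,0,0,1,-2,-4,80,0,0,0,1,-2,-4,120,0,0,0,1,-2,-4,150,0,0,0,1,-2,-4,165,0,0,0,1,-2,-4,171,0,0,0,1,-2,-4,171,0,0,0,1,-2,-4,171,0,0,0,0,-2,-4,171,0,0,0,0,-2,-4,171,0,0,0,0]
}}

```text
clock: 10.6
eef_pos: [387.8, -213.7, 10.2]
tool_rot: [3.14, 0.0, 1.048]
force: [-0.3, -0.2, 7.4]
width: 46.5
gripper_force: 60.7
```

Emit:
{"method": "play_rows", "body": {
  "deltas": [0,0,0,0,0,0,0,0,0,0,0,0,0,0,0,0,0,0,0,0,0,0,0,0,0,0,0,0]
}}

```text
clock: 11.1
eef_pos: [387.8, -213.6, 10.2]
tool_rot: [3.14, -0.0, 1.047]
force: [0.4, -0.2, 7.7]
width: 46.7
gripper_force: 60.7
```

```bash
python3 - <<'E'
from h import *
go(613.4,95,130,90)
E
```

```text
t 11.1 pos [ 387.8 -213.6   10.2] yaw 60.0 delta [ 380.1   41.3 -119.7] [ 0.002  0.    -0.523] dist 401.0
```

Emit:
{"method": "play_rows", "body": {
  "deltas": [0,0,-30,0,0,0,0,0,0,-70,0,0,0,0,20,2,-100,0,0,-0.03,0,65,7,-118,0,0,-0.1,0,115,12,-120,0,0,-0.17,0,165,18,-120,0,0,-0.24,0,215,23,-120,0,0,-0.31,0,265,29,-120,0,0,-0.38,0,315,34,-120,0,0,-0.45,0,350,38,-120,0,0,-0.5,0]
}}

```text
clock: 12.35
eef_pos: [595.8, 73.0, 129.5]
tool_rot: [3.141, -0.001, 1.551]
force: [-0.0, -0.5, -2.0]
width: 46.4
gripper_force: 62.1
```

Emit:
{"method": "play_rows", "body": {
  "deltas": [20,2,0,0,0,-0.015,0,29,3,0,0,0,-0.023,0,29,3,0,0,0,-0.023,0,29,3,0,0,0,-0.023,0,29,3,0,0,0,-0.023,0]
}}

```text
clock: 12.98
eef_pos: [598.7, 98.3, 129.3]
tool_rot: [-3.141, 0.001, 1.569]
force: [-0.2, -0.8, -1.4]
width: 46.9
gripper_force: 62.1
```

```bash
python3 - <<'E'
from h import *
im,ci=snap("w6")
s=read_state(); zt=s["eef_pos"][2]-10.2+56
g=(cv2.cvtColor(im,cv2.COLOR_RGB2GRAY)<80).astype(np.uint8); n,l,st,c=cv2.connectedComponentsWithStats(g)
for i in range(1,n):
    if st[i][4]>500: ys,xs=np.nonzero(l==i); print(st[i],c[i].round(1),rect("wrist",np.c_[xs,ys],zt,ci))
g=cv2.inRange(hsv(im),np.array((35,0,150)),np.array((100,80,255)));ys,xs=np.nonzero(g)
P=plane("wrist",np.c_[xs,ys],3,ci);k=abs(P[:,0]-613)<12;P=P[k];f=np.polyfit(P[:,1],P[:,0],1);print("line",f,len(P),P[:,1].min(),P[:,1].max())
go(613.4,95,14,90)
E
```

```text
[   25   238   471   146 35741] [259.5 330.1] [5.984e+02 6.740e+01 3.275e+02 1.196e+02 2.000e-01]
line [-7.87720929e-03  6.14063393e+02] 741 43.77559430637277 265.3662411564318
t 13.03 pos [598.8  98.6 129.4] yaw 89.9 delta [ -3.5  14.6 115.4] [-0.     0.001 -0.002] dist 116.0
```

View pics/w6.png

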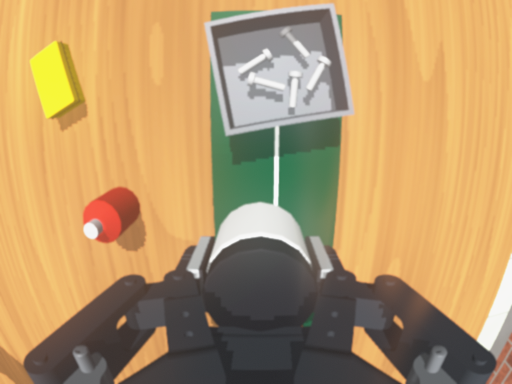

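The jar is held upright, lid spanning u 203–315 with its front edge at v≈238. The bin is in full view ahead, centred near (280,68).

```bash
python3 - <<'E'
from h import *
ci=camera_info("wrist"); im=cv2.imread("pics/w6.png"); g=cv2.cvtColor(im,cv2.COLOR_BGR2GRAY)
v=np.array([np.nonzero(g[225:300,u]<95)[0][0]+225 for u in range(235,286,5)]); print(v)
print("front edge",plane("wrist",[[260,v.min()-.5]],175.1,ci)[0].round(1))
print("tcp",read_state()["eef_pos"].round(1), plane("wrist",[[203.5,287],[315.5,287]],175.1,ci).round(1).tolist())
H=hsv(cv2.imread("pics/w6.png")[:,:,::-1].copy())
# bin rim corners by eye
print("bin rim", plane("wrist",[[207,22],[333,5],[352,112],[227,134]],45,ci).mean(0).round(1))
E
```

```text
[243 241 240 239 238 238 238 239 240 241 244]
front edge [598.4 127.6 175.1]
tcp [598.8  98.6 129.4] [[576.1, 105.7, 175.1], [620.3, 105.6, 175.1]]
bin rim [614.5 207.4  45. ]
```

Emit:
{"method": "play_rows", "body": {
  "deltas": [-3,7,10,0,0,0,0,-6,14,40,0,0,0,0,-6.5,14.6,75,0,0,0,0,-6.5,14.6,98,0,0,0,0,-6.5,14.6,108,0,0,0,0,-6.5,14.6,113,0,0,0,0,-6.5,14.6,115,0,0,0,0,-6.5,14.6,116,0,0,0,0,-6.5,14.6,116,0,0,0,0,-6.5,14.6,116,0,0,0,0]
}}

```text
clock: 14.28
eef_pos: [613.6, 93.3, 13.7]
tool_rot: [3.141, -0.0, 1.571]
force: [-0.2, -0.1, -1.3]
width: 46.4
gripper_force: 62.1
```

Emit:
{"method": "play_rows", "body": {
  "deltas": [-1,0,0.7,0,0,0,0,-1,0,0.7,0,0,0,0,-1,0,0.7,0,0,0,0]
}}

```text
clock: 14.65
eef_pos: [613.6, 93.0, 13.3]
tool_rot: [3.141, -0.001, 1.571]
force: [-1.6, 1.5, 5.4]
width: 46.4
gripper_force: 62.9
```

Emit:
{"method": "play_rows", "body": {
  "deltas": [0,0,0,0,0,0,1,0,0,0,0,0,0,1,0,0,0,0,0,0,1,0,0,0,0,0,0,1,0,0,-15,0,0,0,1,0,0,-50,0,0,0,1,0,0,-100,0,0,0,1,0,0,-145,0,0,0,1,0,0,-165,0,0,0,1,0,0,-165,0,0,0,1]
}}

```text
clock: 15.9
eef_pos: [614.1, 92.4, 179.1]
tool_rot: [3.139, -0.0, 1.571]
force: [0.0, -0.6, 0.0]
width: 85.6
gripper_force: 0.0
```

```bash
cat >> h.py <<'E'
def lid(n,im,ci,seed,z,thr=80):
    g=(cv2.cvtColor(im,cv2.COLOR_RGB2GRAY)<thr).astype(np.uint8); _,l,st,c=cv2.connectedComponentsWithStats(g); i=l[seed[1],seed[0]]
    ys,xs=np.nonzero(l==i); print(n,"lid",st[i],rect(n,np.c_[xs,ys],z,ci))
E
python3 - <<'E'
from h import *
im,ci=snap("w7")
T=np.array(ci["T"]); 
for y in(95,98):
    p=np.linalg.inv(T)@[613.5,y,59,1]; r=np.hypot(p[0],p[1]); th=np.arctan2(r,p[2]); uv=[ci["cx"]+ci["fx"]*th*p[0]/r,ci["cy"]+ci["fx"]*th*p[1]/r]; print(uv)
lid("wrist",im,ci,[int(round(a)) for a in uv],59)
for c,z in(("red",48),("yellow",24)):
    for q in blobs(im,c,300)[:1]: print(c,rect("wrist",q,z,ci),q.mean(0).round(1),q.min(0),q.max(0))
H=hsv(im); g=cv2.inRange(H,np.array((0,0,90)),np.array((179,60,255)));g[300:]=0
for q in sorted(cv2.findContours(g,0,2)[0],key=cv2.contourArea)[-3:]: print("grey",rect("wrist",q[:,0],45,ci),q[:,0].mean(0))
go(455.7,81.3,180,100)
E
```

```text
[np.float64(259.1311746024354), np.float64(188.69099063936798)]
[np.float64(259.1278749188296), np.float64(185.5232293431967)]
wrist lid [ 234  164   50   62 2275] [614.8  88.6  58.4  45.2 -71.5]
red [459.   85.5  38.6  31.5 -38.6] [111.7 196. ] [ 95 180] [126 215]
yellow [393.7 218.5  71.   42.8 -70. ] [67.  78.8] [47 46] [ 87 111]
grey [487.8   2.6  73.5  23.   60.7] [148.65714286 266.45714286]
grey [922.3 113.1 440.2 108.6 -77.9] [488.11578947 199.50526316]
grey [618.2 177.6 152.7 103.7 -81.4] [262.05454545 108.87636364]
t 15.95 pos [613.2  91.9 177.4] yaw 90.0 delta [ -10.6 -157.5   -2.6] [-0.     0.001 -0.175] dist 158.0
```

View pics/w7.png

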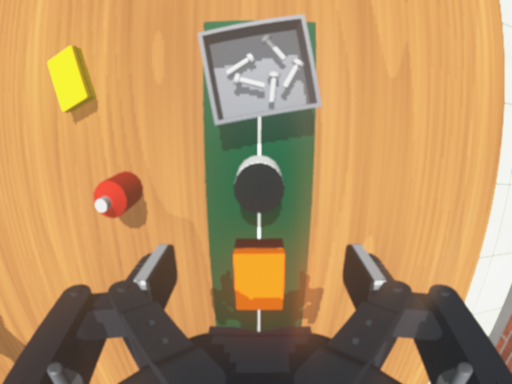

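The jar stands upright on the line: lid centre ≈(259,188), which is y ≈95, against a wanted 94.8. The battery is also on the line at (259,278). Next, the oil tin.

Emit:
{"method": "play_rows", "body": {
  "deltas": [-2,-30,0,0,0,-0.03,1,-5,-75,-1,0,0,-0.08,1,-8,-120,-2,0,0,-0.13,1,-10,-150,-2,0,0,-0.16,1,-11,-157,-3,0,0,-0.175,1,-11,-157,-3,0,0,-0.175,1,-11,-157,-3,0,0,-0.175,1]
}}

```text
clock: 16.82
eef_pos: [457.6, 81.5, 180.3]
tool_rot: [3.141, -0.001, 1.745]
force: [-0.7, 0.2, -0.6]
width: 85.5
gripper_force: 0.0
```

```bash
python3 - <<'E'
from h import *
im,ci=snap("w8")
for q in blobs(im,"red",300)[:1]: print("red",rect("wrist",q,48,ci),rect("wrist",q,20,ci),q.mean(0).round(1),q.min(0),q.max(0))
u,v=q.mean(0).astype(int); k=im[v-30:v+31,u-30:u+31]; h=hsv(k); g=(h[...,1]<90)&(h[...,2]>120)
n,l,st,c=cv2.connectedComponentsWithStats(g.astype(np.uint8))
for i in range(1,n):
    if 20<st[i][4]<900: print("nozzle?",st[i],c[i]+[u-30,v-30],plane("wrist",[c[i]+[u-30,v-30]],68,ci).round(1))
cv2.imwrite("pics/c8.png",cv2.resize(k[:,:,::-1],None,fx=6,fy=6))
go(455.7,81.3,8,100)
E
```

```text
red [455.   82.6  40.9  40.2 -38.1] [456.1  75.4  45.1  44.3 -38.1] [257.8 185.7] [238 161] [277 206]
nozzle? [ 23  29  16  19 240] [257.525  193.2375] [[455.4  81.8  68. ]]
t 16.88 pos [457.5  81.6 180.4] yaw 100.0 delta [-1.000e-01 -1.900e+00  1.724e+02] [ 0.    -0.001 -0.001] dist 172.0
```

View pics/c8.png

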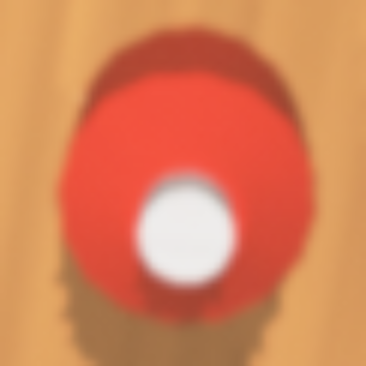

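The nozzle is at (257.5,193), which puts the tin at (455.4, 82) mm, matching the body blob. Grasping.

Emit:
{"method": "play_rows", "body": {
  "deltas": [0,-2,40,0,0,0,1,0,-2,80,0,0,0,1,0,-2,120,0,0,0,1,0,-2,150,0,0,0,1,0,-2,166,0,0,0,1,0,-2,172,0,0,0,1,0,-2,172,0,0,0,1,0,-2,172,0,0,0,0,0,-2,172,0,0,0,0,0,-2,172,0,0,0,0]
}}

```text
clock: 18.12
eef_pos: [455.0, 80.9, 9.4]
tool_rot: [3.14, 0.0, 1.746]
force: [-0.2, -0.2, 4.9]
width: 40.8
gripper_force: 60.0
```

Emit:
{"method": "play_rows", "body": {
  "deltas": [0,0,0,0,0,0,0,0,0,0,0,0,0,0,0,0,0,0,0,0,0,0,0,0,0,0,0,0]
}}

```text
clock: 18.62
eef_pos: [454.9, 81.0, 9.4]
tool_rot: [3.14, 0.0, 1.746]
force: [0.1, -1.0, 6.1]
width: 41.0
gripper_force: 60.0
```

```bash
python3 - <<'E'
from h import *
go(613.2,-125.5,140,90)
E
```

```text
t 18.62 pos [454.9  81.    9.4] yaw 100.0 delta [-230.9  120.1 -130.3] [0.002 0.    0.175] dist 291.0
```

Emit:
{"method": "play_rows", "body": {
  "deltas": [0,0,-30,0,0,0,0,0,0,-75,0,0,0,0,-15,8,-110,0,0,0.01,0,-55,28,-127,0,0,0.04,0,-100,52,-130,0,0,0.08,0,-145,76,-130,0,0,0.11,0,-190,99,-130,0,0,0.145,0,-220,114,-130,0,0,0.165,0,-231,120,-130,0,0,0.175,0,-231,120,-130,0,0,0.175,0]
}}

```text
clock: 19.88
eef_pos: [612.3, -125.2, 138.4]
tool_rot: [-3.141, -0.001, 1.571]
force: [-0.6, 0.4, -0.2]
width: 40.7
gripper_force: 61.0
```

Emit:
{"method": "play_rows", "body": {
  "deltas": [0,0,0,0,0,0,0,0,0,0,0,0,0,0,0,0,0,0,0,0,0]
}}

```text
clock: 20.25
eef_pos: [612.6, -124.8, 138.8]
tool_rot: [-3.142, 0.0, 1.572]
force: [0.6, 0.5, -0.7]
width: 40.7
gripper_force: 61.0
```

```bash
python3 - <<'E'
from h import *
im,ci=snap("w9"); zt=read_state()["eef_pos"][2]-9.4
for q in blobs(im,"orange",300)[:2]: print("battery",rect("wrist",q,45,ci))
for q in blobs(im,"red",300)[:2]: print("red",rect("wrist",q,zt+48,ci))
h=hsv(im); g=(h[...,1]<90)&(h[...,2]>120); n,l,st,c=cv2.connectedComponentsWithStats(g.astype(np.uint8))
for i in range(1,n):
    if 100<st[i][4]<3000: print("nozzle?",st[i],c[i].round(1),plane("wrist",[c[i]],zt+68,ci).round(1))
go(613.3,-126,13,90)
E
```

```text
battery [613.4 -17.5  71.8  52.9 -89.7]
red [ 611.1 -113.4   49.8   40.   -86.6]
nozzle? [257 114   7  98 609] [259.9 163.3] [[612.1 -66.7 197.4]]
nozzle? [193 235  23  43 479] [204.7 254.7] [[594.3 -96.4 197.4]]
nozzle? [303 235  24  43 533] [314.4 255.1] [[629.8 -96.5 197.4]]
nozzle? [ 240  292   39   40 1280] [259.2 312.8] [[ 611.9 -120.   197.4]]
nozzle? [ 78 351  15  20 139] [ 84.8 360.7] [[ 526.8 -160.4  197.4]]
nozzle? [425 351  17  20 195] [432.6 360.8] [[ 696.2 -160.   197.4]]
t 20.3 pos [ 612.6 -125.1  138.8] yaw 90.1 delta [ -0.9   0.6 125.8] [0.    0.    0.001] dist 126.0
```

View pics/w9.png

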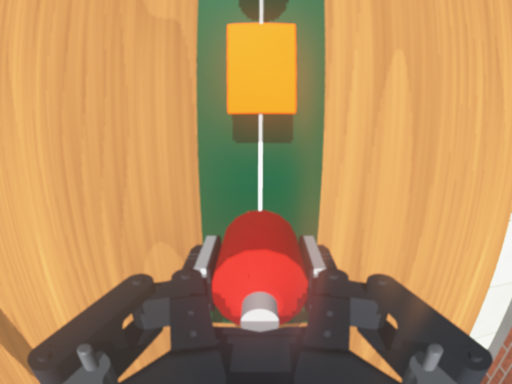

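The tin is held upright over the line: nozzle at (259,318), battery ahead at (261,69). Lowering it halfway between the battery and the dish.

Emit:
{"method": "play_rows", "body": {
  "deltas": [-1,1,30,0,0,0,0,-1.5,1,70,0,0,0,0,-1.5,1,100,0,0,0,0,-1.5,1,115,0,0,0,0,-1.5,1,121,0,0,0,0,-1.5,1,124,0,0,0,0,-1.5,1,125,0,0,0,0,-1.5,1,126,0,0,0,0,-1.5,1,126,0,0,0,0]
}}

```text
clock: 21.42
eef_pos: [614.0, -127.2, 13.0]
tool_rot: [3.141, 0.0, 1.571]
force: [0.1, 0.1, -1.4]
width: 40.8
gripper_force: 61.0
```

Emit:
{"method": "play_rows", "body": {
  "deltas": [0.5,0.5,0.8,0,0,0,0,0.5,0.5,0.8,0,0,0,0,0.5,0.5,0.8,0,0,0,0]
}}

```text
clock: 21.8
eef_pos: [614.3, -127.0, 12.5]
tool_rot: [-3.142, 0.001, 1.571]
force: [-1.5, -0.7, 6.5]
width: 40.8
gripper_force: 61.5
```

Emit:
{"method": "play_rows", "body": {
  "deltas": [0,0,0,0,0,0,1,0,0,0,0,0,0,1,0,0,0,0,0,0,1,0,0,0,0,0,0,1,0,0,-15,0,0,0,1,0,0,-50,0,0,0,1,0,0,-100,0,0,0,1,0,0,-145,0,0,0,1,0,0,-165,0,0,0,1,0,0,-165,0,0,0,1]
}}

```text
clock: 23.05
eef_pos: [615.0, -126.7, 178.3]
tool_rot: [3.139, 0.001, 1.571]
force: [0.0, 0.0, -1.5]
width: 85.3
gripper_force: 0.0
```

Emit:
{"method": "play_rows", "body": {
  "deltas": [0,0,0,0,0,0,1,0,0,0,0,0,0,1]
}}

```text
clock: 23.3
eef_pos: [613.3, -126.7, 175.0]
tool_rot: [-3.139, -0.0, 1.571]
force: [0.1, -0.9, -0.7]
width: 85.5
gripper_force: 0.0
```

```bash
python3 - <<'E'
from h import *
im,ci=snap("w10")
for q in blobs(im,"red",300)[:1]: print("red",rect("wrist",q,51,ci),q.mean(0))
for q in blobs(im,"orange",300)[:2]: print("battery",rect("wrist",q,45,ci),q.mean(0))
h=hsv(im); g=(h[...,1]<90)&(h[...,2]>120); n,l,st,c=cv2.connectedComponentsWithStats(g.astype(np.uint8))
for i in range(1,n):
    if 100<st[i][4]<600: print("nozzle?",st[i],c[i].round(1),plane("wrist",[c[i]],71,ci).round(1))
go(393.7,217.5,180,110)
E
```

```text
red [ 613.  -122.2   43.9   39.8  -82. ] [260.70857143 186.54285714]
battery [613.3 -21.5  64.8  53.3 -88.8] [259.36491228  74.8       ]
nozzle? [257 112   7  50 292] [259.9 138.2] [[612.8 -76.3  71. ]]
nozzle? [253 187  17  19 256] [261. 196.] [[ 613.7 -126.3   71. ]]
nozzle? [257 211   6  30 153] [259.5 226.9] [[ 612.3 -155.2   71. ]]
nozzle? [134 244  35  46 507] [149.2 265.7] [[ 501.7 -199.3   71. ]]
nozzle? [351 244  36  46 518] [370.1 266.1] [[ 723.1 -199.4   71. ]]
nozzle? [456 371  15  13 111] [463.3 377.6] [[ 949.5 -439.3   71. ]]
t 23.35 pos [ 613.5 -126.6  175.3] yaw 90.0 delta [ 344.1 -219.7   -4. ] [-0.002 -0.001 -0.349] dist 408.0
```

View pics/w10.png

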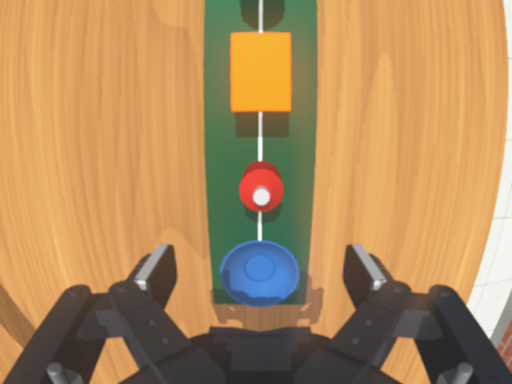

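The tin is upright on the line at (261,196), i.e. (613.7, -126.3), with the battery and dish evenly on either side. Now the bit case.

Emit:
{"method": "play_rows", "body": {
  "deltas": [20,-13,0,0,0,-0.02,1,65,-41,-1,0,0,-0.07,1,112,-72,-1,0,0,-0.11,1,160,-102,-2,0,0,-0.16,1,208,-133,-2,0,0,-0.21,1,256,-163,-3,0,0,-0.26,1,300,-192,-4,0,0,-0.3,1,330,-211,-4,0,0,-0.335,1,344,-220,-4,0,0,-0.349,1,344,-220,-4,0,0,-0.349,1]
}}

```text
clock: 24.6
eef_pos: [394.1, 217.6, 180.6]
tool_rot: [-3.141, 0.0, 1.921]
force: [-0.7, -0.1, 0.6]
width: 85.6
gripper_force: 0.0
```

Emit:
{"method": "play_rows", "body": {
  "deltas": [0,0,0,0,0,0,1,0,0,0,0,0,0,1]
}}

```text
clock: 24.85
eef_pos: [395.1, 216.0, 180.5]
tool_rot: [-3.141, 0.001, 1.917]
force: [-0.2, -0.2, 0.0]
width: 85.4
gripper_force: 0.0
```

```bash
python3 - <<'E'
from h import *
im,ci=snap("w11")
for q in blobs(im,"yellow",300)[:1]: p=rect("wrist",q,24,ci); print("case",p,q.mean(0),q.min(0),q.max(0))
go(p[0],p[1],4,p[4]%180)
E
```

```text
case [392.2 219.1  69.4  39.4 -70.2] [258.12562814 177.66834171] [239 145] [277 210]
t 24.9 pos [395.  216.2 180.6] yaw 109.8 delta [  3.7  -1.6 176.6] [-0.     0.     0.001] dist 177.0
```

Emit:
{"method": "play_rows", "body": {
  "deltas": [3,-2,40,0,0,0,1,3,-2,80,0,0,0,1,3,-2,120,0,0,0,1,3,-2,152,0,0,0,1,3,-2,168,0,0,0,1,3,-2,175,0,0,0,1,3,-2,175,0,0,0,1,3,-2,175,0,0,0,0,3,-2,175,0,0,0,0,3,-2,175,0,0,0,0]
}}

```text
clock: 26.15
eef_pos: [391.7, 219.6, 6.6]
tool_rot: [3.14, 0.0, 1.92]
force: [-0.2, -1.0, 2.1]
width: 38.4
gripper_force: 60.2
```

Emit:
{"method": "play_rows", "body": {
  "deltas": [0,0,0,0,0,0,0,0,0,0,0,0,0,0,0,0,0,0,0,0,0,0,0,0,0,0,0,0]
}}

```text
clock: 26.65
eef_pos: [391.8, 219.6, 6.6]
tool_rot: [3.14, 0.0, 1.92]
force: [-0.7, -0.9, 7.3]
width: 38.9
gripper_force: 60.8
```

```bash
python3 - <<'E'
from h import *
go(613.3,-15.7,150,90)
E
```

```text
t 26.65 pos [391.8 219.6   6.6] yaw 110.0 delta [-296.9  127.9 -143.1] [0.001 0.    0.349] dist 354.0
```

Emit:
{"method": "play_rows", "body": {
  "deltas": [0,0,-30,0,0,0,0,0,0,-80,0,0,0,0,-15,6,-120,0,0,0.02,0,-60,26,-140,0,0,0.07,0,-110,47,-143,0,0,0.13,0,-160,69,-143,0,0,0.19,0,-210,90,-143,0,0,0.25,0,-255,110,-143,0,0,0.3,0,-285,123,-143,0,0,0.335,0,-297,128,-143,0,0,0.349,0]
}}

```text
clock: 27.9
eef_pos: [613.8, -18.0, 148.4]
tool_rot: [-3.141, 0.001, 1.567]
force: [-0.9, 0.0, -1.0]
width: 38.5
gripper_force: 60.9
```

Emit:
{"method": "play_rows", "body": {
  "deltas": [0,0,0,0,0,0,0,0,0,0,0,0,0,0,0,0,0,0,0,0,0,0,0,0,0,0,0,0]
}}

```text
clock: 28.4
eef_pos: [612.9, -15.0, 149.0]
tool_rot: [3.142, -0.0, 1.572]
force: [0.4, -0.5, -0.6]
width: 38.5
gripper_force: 60.9
```

```bash
python3 - <<'E'
from h import *
im,ci=snap("w12"); z=read_state()["eef_pos"][2]-6.6+24
for q in blobs(im,"yellow",300)[:2]: print("case",rect("wrist",q,z,ci),plane("wrist",[[259,q[:,1].min()-.5]],z,ci),q.min(0),q.max(0))
go(613.4,-15.7,52.2,90)
E
```

```text
case [614.5 -15.9  72.2  44.8 -89.9] [[612.09691212  20.40726815 166.38061167]] [215 198] [305 324]
t 28.45 pos [613.  -15.2 149. ] yaw 90.1 delta [-0.5  0.4 96.8] [0.    0.    0.001] dist 97.0
```

View pics/w12.png

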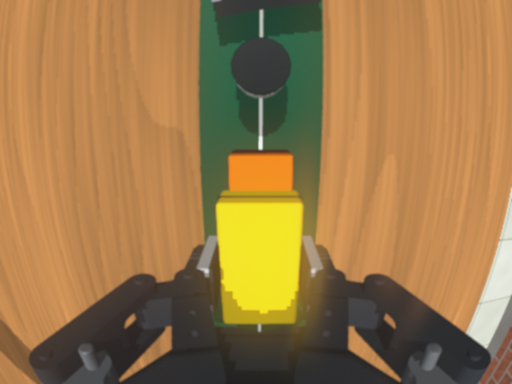

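The case hangs level and aligned over the battery: case at u 217–302, with the battery behind it at u 229–294. Lowering with a 1 mm forward correction.

Emit:
{"method": "play_rows", "body": {
  "deltas": [0.5,0.4,25,0,0,0,0,1,0.4,55,0,0,0,0,1,0.4,75,0,0,0,0,1,0.4,87,0,0,0,0,1,0.4,92,0,0,0,0,1,0.4,95,0,0,0,0,1,0.4,96,0,0,0,0,1,0.4,96,0,0,0,0,1,0.4,96,0,0,0,0]
}}

```text
clock: 29.58
eef_pos: [613.9, -14.9, 53.2]
tool_rot: [3.141, 0.0, 1.571]
force: [0.3, -0.4, -1.0]
width: 38.8
gripper_force: 60.9
```

Emit:
{"method": "play_rows", "body": {
  "deltas": [0,0,0.8,0,0,0,0,0,0,0.8,0,0,0,0,0,0,0.8,0,0,0,0]
}}

```text
clock: 29.95
eef_pos: [613.7, -14.8, 52.0]
tool_rot: [3.142, 0.0, 1.571]
force: [0.4, -0.3, -1.2]
width: 38.5
gripper_force: 60.9
```

Emit:
{"method": "play_rows", "body": {
  "deltas": [0,0,0.7,0,0,0,0,0,0,0.7,0,0,0,0,0,0,0.7,0,0,0,0]
}}

```text
clock: 30.32
eef_pos: [613.7, -14.8, 51.7]
tool_rot: [3.141, 0.0, 1.571]
force: [-1.9, -0.6, 4.2]
width: 38.7
gripper_force: 61.4
```

Emit:
{"method": "play_rows", "body": {
  "deltas": [0,0,0,0,0,0,1,0,0,0,0,0,0,1,0,0,0,0,0,0,1,0,0,0,0,0,0,1,0,0,-15,0,0,0,1,0,0,-50,0,0,0,1,0,0,-100,0,0,0,1,0,0,-130,0,0,0,1,0,0,-140,0,0,0,1,0,0,-140,0,0,0,1]
}}

```text
clock: 31.58
eef_pos: [613.7, -15.0, 191.7]
tool_rot: [3.141, 0.0, 1.571]
force: [0.9, -0.5, -0.2]
width: 85.2
gripper_force: 0.0
```

Emit:
{"method": "play_rows", "body": {
  "deltas": [0,0,0,0,0,0,1,0,0,0,0,0,0,1,0,0,0,0,0,0,1]
}}

```text
clock: 31.95
eef_pos: [613.3, -14.8, 190.5]
tool_rot: [-3.14, -0.0, 1.571]
force: [0.8, 0.3, -0.1]
width: 85.3
gripper_force: 0.0
```

```bash
python3 - <<'E'
from h import *
im,ci=snap("w13"); print(read_state()["eef_pos"].round(1))
for q in blobs(im,"yellow",300)[:1]: print("case",rect("wrist",q,69,ci),q.min(0),q.max(0))
for q in blobs(im,"orange",100)[:2]: print("bat",rect("wrist",q,45,ci),q.min(0),q.max(0))
E
```

```text
[613.4 -14.7 190.7]
case [613.  -16.   71.5  42.1 -90. ] [238 154] [282 228]
bat [613.2 -15.3  75.   54.2 -90. ] [233 148] [287 220]
```

View pics/w13.png

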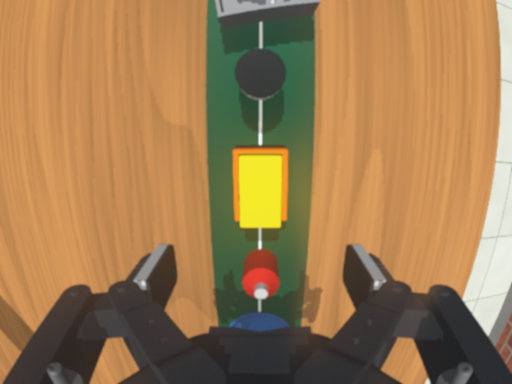

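The case lies flat and centred on the battery: (613.0, -16.0) against (613.2, -15.3) mm. The jar, battery and tin are all on the line, and the gripper is clear above. Handing in.

```bash
python3 -c "
from cell import *
print(finish_job())"
```

```text
the job is handed in; nothing more can be done
None
```

The job is handed in at about 32 s of the 112 s allowed: jar, battery and oil tin stand upright on the line within about 1 mm of even spacing by the wrist camera, the bit case was then laid flat and centred on the battery to within about 1 mm, and the arm was never sent near the drill or the wrench.

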